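# Open the vial case: turn buttons aside, lift out the access panel

## Robot

A 6-joint arm with a two-finger parallel gripper is mounted at the origin on a cart in front of the work surface, level with it; the furniture and walls round the work are solid. World frame = base frame: x ahead of the robot, y to its left, z up, the work surface at z = 0. Lengths are in m, angles in degrees, forces in N, time in s.
With the tool pointing down it reaches from about 0.3 to 0.75 m from the base axis. Payload 8.5 kg.
Tool frame: the origin (TCP) lies at the very end of the fingers, on their centre line; the grasp point (between the pads) lies 19 mm behind it (grip_depth is the distance from the TCP to the grasp point, in m); z points along the fingers, y is the direction in which the jaws open and shut (so a half turn about z gives the same grasp; the last joint's range is limited). The gripper opens to 85 mm and grips with 20 to 120 N. Pads are 22 mm wide; open, the fingers measure 114 mm over their backs; the gripper's body (76 mm by 85 mm) begins 54 mm behind the grasp point. The pads swing forward as they close: fully open they stand 13 mm farther back than shut.
Start: joints at [62.836, 21.807, 74.336, -0, 83.858, -12.336], TCP at [0.141, 0.532, 0.231] pointing down, gripper open.
Joint ranges: [-178.18, 178.18], [-50.72, 133.34], [12.68, 142.11], [-81.47, 261.47], [9.98, 163.14], [-165.26, 165.26]. Speed limits (degrees/s): [136.94, 136.94, 180, 180, 180, 180].

## Interface

Orientations are given as a 3x3 rotation matrix whose columns are the frame's x, y, z axes.
In Python, from rig import observe, get_image, close_job, silhouettes, grip_depth gives the robot as it stands. The module is installed in compiled form; this text tells all that it offers.
- The arm moves only by the shell command python3 -m crank 'ROWS' [FORCE]. ROWS is a JSON object of lists of equal length, an entry for each row: "slide": the shift along the tool's x, y, z in m, a list of three; "roll": the turn about the tool's z in rad; "grip": the finger opening in m, from 0 to 0.0854. A call has exactly 8 rows; each row is the pose to reach, as a shift and turn from the pose commanded when the call began, along the tool's axes at that moment; what a row does not reach only later rows make up. A row lasts 1/10 s, in which the tool goes at most 50 mm and 8.59 degrees, less where a joint would pass 70% of its speed; a pose out of reach is approached as far as the arm can. A call with a gripper value outside its range is refused whole. The fingers move at their own pace and stop on an object; FORCE is the grip in N (left out, the last holds). Time passes only in rows, so rows that repeat a pose let the fingers close, or fill a call up. It gives the time, the measured TCP pose, the force and the opening at its end, in the units of the state.
- observe(): the state, without advancing time (a new reading comes with each control period).
- get_image(name): name is "scene" or "top"; returns a dict with "frame" (420x560x3 uint8, red, green, blue), "fx", "fy", "cx", "cy" (pixels), "D" ([k1, k2, p1, p2, k3] as OpenCV has them; the pictures are not rectified), "xyz" and "rotation" of the camera in the world. Camera axes: x right, y down, z forward; pixel columns grow to the right and rows downward; lengths in m; the calibration is good to about 2 mm. A picture is of the moment at which its call begins. There is no depth.
- close_job(): hands the job in, once; it reports no verdict.
Trained networks look in a picture, given as the dict that the camera call returned (one of the last four; its "shot" number tells which), for a name from the list of things; names that differ only in an ending like _2 or _b are one class to them, and where a whole thing is asked for, a point or a joint stands for the part that bears it (a point fixed in the world has none). Each returns a list of dicts, best first, with "confidence" (0 to 1); they miss things now and then, are a little off and sometimes report something else, mostly with a low value. They report only what shows in the picture. A call takes as long as a camera call.
- silhouettes(target, picture): "pixels" (420x560 bool, what is visible of it) and "box" ([centre column, centre row, width, height] in pixels, round what is visible of it).
The state is a dict: "time_s": time; "q": joint angles; "qvel": joint speeds; "joint_efforts": joint torques, N m; "position": TCP position; "tool_rot": TCP orientation; "ft_force": force on the tool from outside, world axes, zero at the start; "wrist_torque": the same for the moment, N m; "grip_width": finger opening in m.
Only numpy, scipy, OpenCV 4.12 (cv2) and the standard library are available. Lean on these libraries where they do the work, as an engineer would, in place of code of your own. Each camera call takes 0.05 s, during which the arm holds its last target.

## Task

Open the grey vial case: turn both of its black turn buttons fully aside so that they lie along the frame's edges, then take the access panel by its handle, lift it level and straight up out of the frame, and set it down gently, flat and handle up, on the middle of the black rubber mat. Let go of it there, leave the buttons turned aside, and do not disturb the tape measure and the roll of brown paper tape lying round about.

Things in the scene. Friction and masses are not known exactly. Their poses are not given: they have to be found in the camera images.
- case: Grey vial case, fixed to the table, 184 mm along its x (which points roughly to the left, world +y), 144 mm along its y, 64 mm high; origin at the centre of its underside, z up. Its top is a frame that holds the access panel flush, with a turn button on each end. Case and mat may be on either side. Beside them stand a tape dispenser (100 mm high) and an open cardboard box (126 mm high).
- right_button (a joint): The right-hand turn button's angle, rad, counter-clockwise from above. Black bar, 68 x 12 x 7 mm, pivoting at its middle at case x = -80 mm, y = 0. At 0 it lies along the case's x, its inner end 16 mm over the panel; starts within 0.35 of 0. Beyond 1.15 either way it clears the panel; at its stops, +/-1.57, it lies along the frame's edge. Either way will do. Friction 0.04 N m; stays where left.
- right_button_grip (a point): Point on the pivot axis of the right-hand turn button, at mid-height of its rib: 18 mm above the frame's top (rib: 9 to 27 mm above the frame; bar: 2 to 9 mm above it). x axis along the bar and rib, which is 10 mm thick across.
- left_button (a joint): The left-hand turn button's angle, rad, counter-clockwise from above. Black bar, 68 x 12 x 7 mm, pivoting at its middle at case x = +80 mm, y = 0. At 0 it lies along the case's x, its inner end 16 mm over the panel; starts within 0.35 of 0. Beyond 1.15 either way it clears the panel; at its stops, +/-1.57, it lies along the frame's edge. Either way will do. Friction 0.04 N m; stays where left.
- left_button_grip (a point): Point on the pivot axis of the left-hand turn button, at mid-height of its rib: 18 mm above the frame's top (rib: 9 to 27 mm above the frame; bar: 2 to 9 mm above it). x axis along the bar and rib, which is 10 mm thick across.
- panel: Access panel: pale aluminium plate 120 (x) x 100 (y) x 10 mm, 0.2 to 0.4 kg, with a 40 x 8 mm ear in the middle of each long edge (116 mm over the ears, along y). Origin at the centre of its underside, z up. Lies loose on a ledge in the case, underside 54 mm above the table, top flush with the frame, 10 mm deep with 2 mm play all round: comes out only straight up.
- panel_handle (a point): Centre of the panel's black bridge handle, above the middle of the panel: a bar 64 mm along the panel's x, 12 mm thick across and 14 mm high, its centre 31 mm above the plate's underside (21 mm above its top face).
- mat_center (a point): Centre of the upper face of the black rubber mat, 190 (x) x 160 (y) x 4 mm, fixed flat on the table, to one side of the case; upper face 4 mm above the table.
- tape_measure: Bystander: yellow and black pocket tape measure, 40 x 67 x 61 mm, loose, near left of the work; origin at the centre of its underside.
- paper_tape: Bystander: large roll of brown paper tape lying flat, 106 mm across, 48 mm high, loose, near right; origin at the centre of its underside.

How it is judged (in metres and radians):
On the way, in this order (a step that is already met when the one before it is completed fails the run):
1. both turn buttons are turned aside (at least 1.2 rad) while the panel still lies in its frame ((value of joint right_button above 1.2 rad or value of joint right_button below -1.2 rad) and (value of joint left_button above 1.2 rad or value of joint left_button below -1.2 rad) and distance of panel from where it was at the start of the episode below 0.008 m), for 0.2 s.
2. the panel is held clear above the frame, its underside at least 10 mm above the frame's top, with the buttons still aside ((value of joint right_button above 1.2 rad or value of joint right_button below -1.2 rad) and (value of joint left_button above 1.2 rad or value of joint left_button below -1.2 rad) and z of panel in the frame of case above 0.074 m and contact force between the fingers and panel above 0.5 N), for 0.1 s.
3. the panel is lowered onto the mat while the gripper still holds it (not dropped) (height (world z) of panel below 0.016 m and horizontal distance between panel and mat_center below 0.045 m and contact force between the fingers and panel above 0.5 N), for 0.05 s.
At the end, for the whole second after the job is handed in: The panel lies flat (within 0.1 rad) and handle up on the mat, its centre within 45 mm of the mat's centre, at rest and let go; both turn buttons still stand at least 1.2 rad from the case's x axis ((value of joint right_button above 1.2 rad or value of joint right_button below -1.2 rad) and (value of joint left_button above 1.2 rad or value of joint left_button below -1.2 rad) and horizontal distance between panel and mat_center below 0.045 m and angle between panel's own z axis and vertical below 0.1 rad and height (world z) of panel below 0.012 m and linear speed of panel below 0.02 m/s and contact force between the fingers and panel below 0.1 N); the robot touches nothing.
It fails at once if the panel is tilted by more than 0.4 rad (angle between panel's own z axis and vertical above 0.4 rad).
It fails at once if the tape measure is moved by more than 30 mm (distance of tape_measure from where it was at the start of the episode above 0.03 m).
It fails at once if the paper tape is moved by more than 30 mm (distance of paper_tape from where it was at the start of the episode above 0.03 m).
It also fails if it takes over 58 s, if anything falls off the work surface, if the arm or the gripper's body presses on something with over 40 N, if the wrist force passes 120 N, or if a joint passes its speed limit or range.

## Working session

There is one attempt and no reset: what is moved stays moved. The work goes in short steps, Python scripts to look and compute and a shell command to move; the robot and the scene stay as the last step left them, time stands still between calls to the robot, and variables do not carry over. Pictures are saved under pics/ and viewed, and the job is handed in when it is done.

```bash
mkdir -p pics; ls; python3 - <<'E'
from rig import *
import cv2
s=observe(); print(s['time_s'],s['position'],s['tool_rot'],s['grip_width'],grip_depth)
for n in ("scene","top"):
    p=get_image(n); cv2.imwrite(f"pics/{n}0.png",p["frame"][:,:,::-1]); print(n,p['fx'],p['fy'],p['cx'],p['cy'],p['D'],p['xyz'],p['rotation'])
E
```

```text
pics
0.0 [0.14060147 0.53141948 0.23070297] [[-9.66698775e-01  2.55915934e-01 -7.16698832e-04]
 [ 2.55916685e-01  9.66697962e-01 -1.30395488e-03]
 [ 3.59128470e-04 -1.44394678e-03 -9.99998893e-01]] 0.08497304429327454 0.0187
scene 542.3874495838814 542.3874495838814 280.15458348412324 212.81922319910313 [-0.20231218  0.          0.          0.          0.        ] [ 0.06549459 -0.71551717  1.13978805] [[ 0.86182131 -0.38859422  0.32597327]
 [-0.50706772 -0.675415    0.53544084]
 [ 0.01209802 -0.62674485 -0.77913063]]
top 505.1732224113544 505.1732224113544 276.34881755289985 206.01919210507305 [0.02180625 0.         0.         0.         0.        ] [0.41398747 0.00696196 1.51944099] [[-0.01249653 -0.99742485  0.07062228]
 [-0.99987637  0.01179065 -0.01040318]
 [ 0.0095437  -0.07074355 -0.99744888]]
```

View pics/scene0.png

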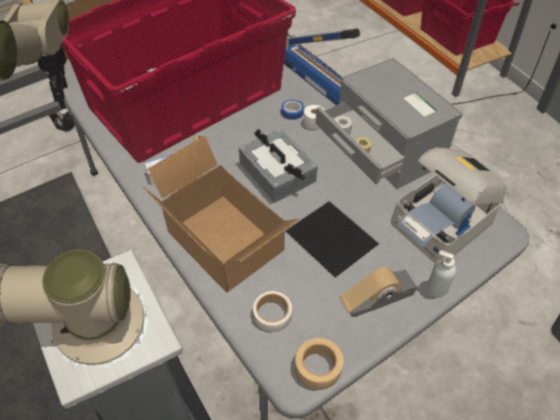

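View pics/top0.png

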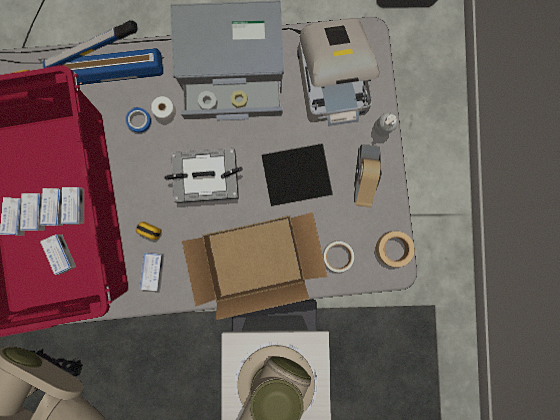

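```bash
cat > h.py <<'E'
from rig import *
import numpy as np, cv2
def cam(p):
    K=np.array([[p['fx'],0,p['cx']],[0,p['fy'],p['cy']],[0,0,1.]]); R=np.array(p['rotation']); t=np.array(p['xyz'])
    return K,np.array(p['D'],float),R,t
def proj(p,X):
    K,D,R,t=cam(p); r,_=cv2.Rodrigues(R.T)
    return cv2.projectPoints(np.asarray(X,float).reshape(-1,1,3),r,-R.T@t,K,D)[0].reshape(-1,2)
def back(p,uv,z):
    K,D,R,t=cam(p); n=cv2.undistortPoints(np.asarray(uv,float).reshape(-1,1,2),K,D).reshape(-1,2)
    d=np.c_[n,np.ones(len(n))]@R.T
    return t+d*((z-t[2])/d[:,2])[:,None]
def save(p,name,box,s):
    x0,y0,x1,y1=box; im=p['frame'][y0:y1,x0:x1,::-1]
    cv2.imwrite(name,cv2.resize(im,None,fx=s,fy=s,interpolation=cv2.INTER_CUBIC))
E
python3 - <<'E'
from h import *
H=dict(case=.064,panel=.064,panel_handle=.09,right_button=.08,left_button=.08,mat_center=.004,tape_measure=.06,paper_tape=.048)
for n in ("top","scene"):
    p=get_image(n)
    for k in ("case","panel","panel_handle","right_button","left_button","mat_center","tape_measure","paper_tape"):
        try: r=silhouettes(k,p)
        except Exception as e: print(k,e); continue
        for d in r[:3]:
            m=d['pixels']; c=cv2.minAreaRect(np.argwhere(m)[:,::-1].astype(np.float32))
            w=back(p,cv2.boxPoints(c),H[k]); cen=w.mean(0); e=w[1]-w[0]; f=w[2]-w[1]
            ctr=back(p,[np.argwhere(m)[:,::-1].mean(0)],H[k])[0]
            print(n,k,round(d['confidence'],2),np.round(d['box'],1),m.sum(),'rect',cen.round(3),'cent',ctr.round(3),'sz',np.linalg.norm(e).round(3),np.linalg.norm(f).round(3),'ang',np.degrees(np.arctan2(e[1],e[0])).round(1))
    save(p,f"pics/{n}1.png",(150,130,350,220) if n=="top" else (220,110,390,280),4 if n=="top" else 3.5)
E
```

```text
top case 0.69 [203.6 177.8  74.9  53.3] 1879 rect [0.608 0.201 0.064] cent [0.606 0.198 0.064] sz 0.224 0.152 ang -86.4
top panel 0.67 [206.  177.1  41.2  43.1] 1450 rect [0.61  0.199 0.064] cent [0.61  0.201 0.064] sz 0.119 0.117 ang -90.6
top panel_handle 0.8 [205.6 175.9  43.9  44.6] 1522 rect [0.608 0.197 0.09 ] cent [0.607 0.197 0.09 ] sz 0.118 0.118 ang -87.4
top right_button 0.62 [229.2 174.1  18.6   7.9] 97 rect [0.614 0.121 0.08 ] cent [0.613 0.122 0.08 ] sz 0.063 0.013 ang -65.9
top left_button 0.46 [175.2 176.2  19.5   1.4] 93 rect [0.607 0.279 0.08 ] cent [0.607 0.28  0.08 ] sz 0.06 0.014 ang -83.4
top mat_center 0.68 [296.1 174.2  70.3  65.5] 3263 rect [ 0.615 -0.072  0.004] cent [ 0.615 -0.072  0.004] sz 0.192 0.162 ang -79.2
top tape_measure 0.55 [148.6 232.1  27.3  16.9] 327 rect [0.45 0.36 0.06] cent [0.45  0.361 0.06 ] sz 0.041 0.072 ang -20.2
top paper_tape 0.72 [393.6 250.   38.2  35.6] 697 rect [ 0.389 -0.35   0.048] cent [ 0.39  -0.352  0.048] sz 0.108 0.098 ang -90.7
top paper_tape 0.41 [177.9 174.3  25.8   6.3] 106 rect [0.611 0.284 0.048] cent [0.611 0.285 0.
[... 218 characters left out ...]
2 0.064] cent [0.592 0.163 0.064] sz 0.201 0.271 ang 26.7
scene panel 0.65 [276.9 157.9  55.4  38.9] 1061 rect [0.612 0.203 0.064] cent [0.609 0.202 0.064] sz 0.127 0.127 ang 6.1
scene panel_handle 0.7 [275.7 155.6  48.4  39. ] 1089 rect [0.598 0.181 0.09 ] cent [0.595 0.18  0.09 ] sz 0.128 0.128 ang 7.5
scene right_button 0.58 [297.9 171.7  22.8  12.7] 126 rect [0.618 0.122 0.08 ] cent [0.615 0.123 0.08 ] sz 0.027 0.059 ang 37.8
scene mat_center 0.71 [331.1 241.3  91.7  78.4] 3567 rect [ 0.618 -0.068  0.004] cent [ 0.615 -0.075  0.004] sz 0.176 0.225 ang 22.7
scene paper_tape 0.77 [317.8 364.6  49.4  51.7] 1639 rect [ 0.384 -0.363  0.048] cent [ 0.383 -0.362  0.048] sz 0.108 0.119 ang -30.6
```

View pics/top1.png

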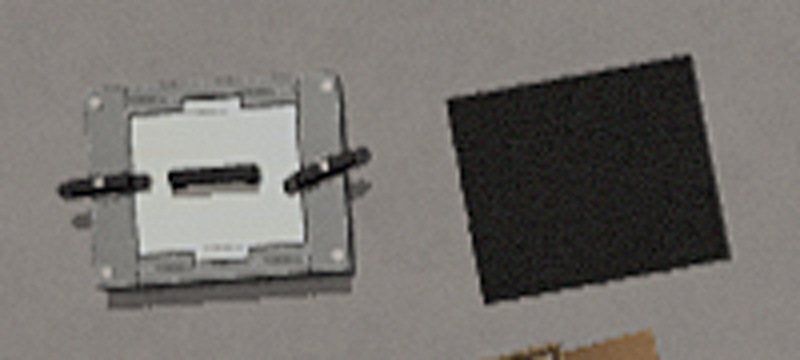

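View pics/scene1.png

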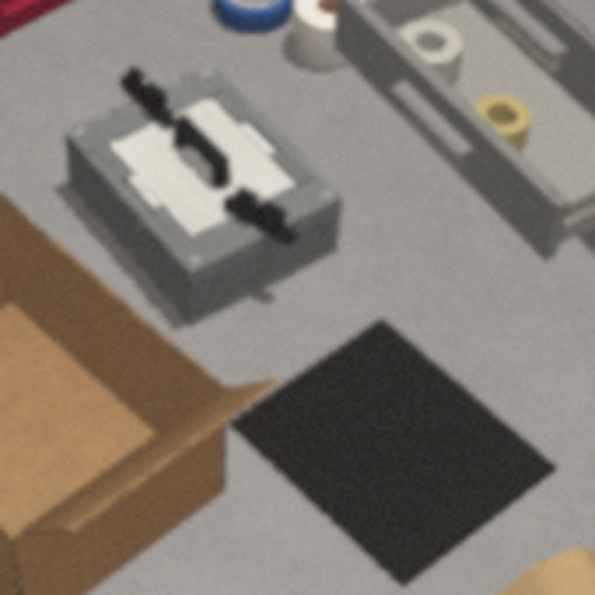

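```bash
cat > fit.py <<'E'
from h import *
from scipy.optimize import least_squares
pt=get_image("top"); ps=get_image("scene")
f=lambda q,s,o:(np.array(q,float)+.5)/s-.5+np.array(o)
ct=f([(90,93),(337,70),(353,272),(106,290)],4,(150,130)) # +x+y? left-far,right-far,right-near,left-near
cs=f([(208,68),(341,203),(190,268),(68,137)],3.5,(220,110))
# case y: z up, x left -> y points toward robot (-x world). left-far = (+.092,-.072)
C=np.array([(.092,-.072,.064),(-.092,-.072,.064),(-.092,.072,.064),(.092,.072,.064)])
def X(v,L): 
    c,s=np.cos(v[2]),np.sin(v[2]); return L@np.array([[c,s,0],[-s,c,0],[0,0,1]])+[v[0],v[1],0]
for nm,fn in dict(top=lambda v:proj(pt,X(v,C))-ct,scene=lambda v:proj(ps,X(v,C))-cs,both=lambda v:np.r_[proj(pt,X(v,C))-ct,proj(ps,X(v,C))-cs]).items():
    r=least_squares(lambda v:fn(v).ravel(),[.61,.2,1.6]); v=r.x; print(nm,v[:2].round(4),np.degrees(v[2]).round(2)); print(fn(v).round(1).tolist())
print('handle pts top->',back(pt,f([(170,178),(259,172)],4,(150,130)),.092).round(4).tolist())
print('L btn ends',back(pt,f([(58,189),(150,182)],4,(150,130)),.085).round(4).tolist())
print('R btn ends',back(pt,f([(285,186),(369,155)],4,(150,130)),.085).round(4).tolist())
ov=pt['frame'].copy()
for p,nm,box,s in((pt,'top',(150,130,350,220),4),(ps,'scene',(220,110,390,280),3.5)):
    im=cv2.resize(p['frame'][box[1]:box[3],box[0]:box[2],::-1],None,fx=s,fy=s,interpolation=cv2.INTER_CUBIC).copy()
    P=np.array([(.08,0,.091),(-.08,0,.091),(0,0,.092),(.032,0,.092),(-.032,0,.092),(.06,.05,.064),(.06,-.05,.064),(-.06,.05,.064),(-.06,-.05,.064)])
    for q in np.r_[proj(p,X(v,C)),proj(p,X(v,P))]:
        u=((q-box[:2]+.5)*s-.5).astype(int); cv2.circle(im,tuple(int(a) for a in u),3,(0,0,255),-1)
    cv2.imwrite(f'pics/{nm}2.png',im)
E
python3 fit.py
```

```text
top [0.6099 0.1971] 94.24
[[-0.7, 0.1], [0.9, 0.6], [0.9, -0.8], [-1.1, 0.1]]
scene [0.6093 0.2   ] 93.73
[[0.8, -0.4], [0.5, -1.1], [0.0, 2.1], [-1.3, -1.1]]
both [0.6094 0.1983] 94.0
[[-1.0, 0.1], [0.6, 0.9], [0.4, -0.5], [-1.6, 0.2], [1.0, -0.1], [0.9, -0.8], [0.6, 2.5], [-1.1, -0.6]]
handle pts top-> [[0.6087, 0.2301, 0.092], [0.6123, 0.167, 0.092]]
L btn ends [[0.6026, 0.3107, 0.085], [0.6069, 0.2454, 0.085]]
R btn ends [[0.603, 0.1493, 0.085], [0.6246, 0.0892, 0.085]]
```

View pics/top2.png

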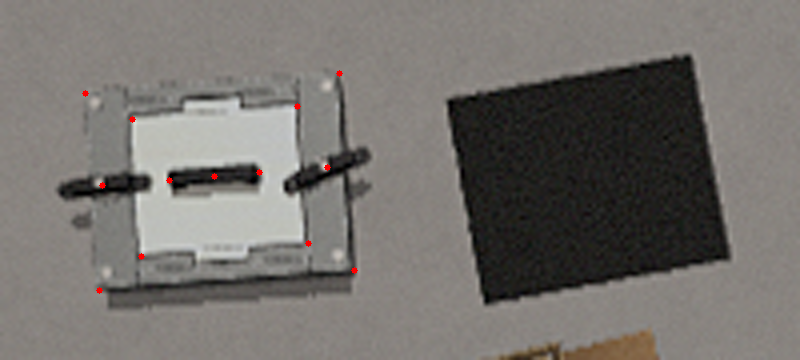

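View pics/scene2.png

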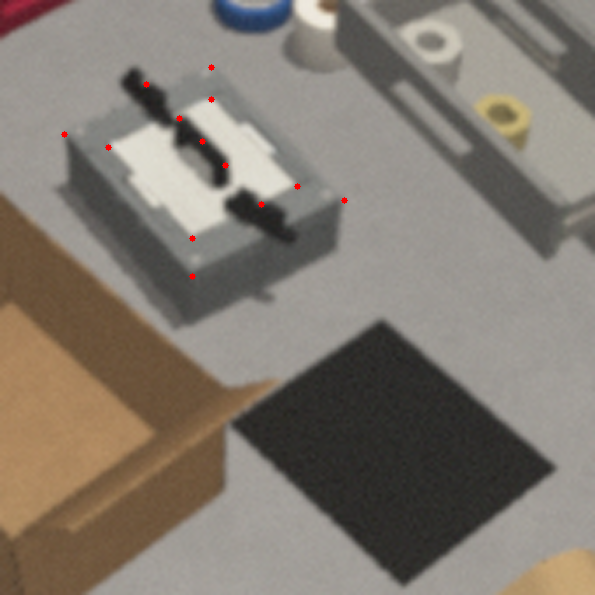

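```bash
cat > plan.py <<'E'
import sys
from h import *
# target x y z yang(deg)
s=observe(); R=np.array(s['tool_rot']); x,y,z,a=map(float,sys.argv[1:5])
d=R.T@(np.array([x,y,z])-s['position']); cur=np.degrees(np.arctan2(R[1,1],R[0,1]))
da=(cur-a+90)%180-90
print('t',s['time_s'],'pos',np.round(s['position'],4),'yang',round(cur,2),'q',np.round(s['q'],1),'F',np.round(s['ft_force'],1),'w',round(s['grip_width'],4))
print('slide',d.round(4),'roll rad',np.radians(da).round(4),'deg',da.round(1))
E
python3 plan.py .22 .33 .26 75.2
python3 - <<'E'
from h import *
p=get_image("top")
print(back(p,[(315,215),(325,275),(185,240),(203,235)],.126).round(3)); print(back(p,[(75,68),(130,300),(105,180)],.25).round(3))
E
python3 -m crank '{"slide":[[-0.016,-0.021,-0.004],[-0.032,-0.043,-0.008],[-0.048,-0.065,-0.012],[-0.064,-0.086,-0.016],[-0.080,-0.108,-0.02],[-0.097,-0.13,-0.024],[-0.113,-0.151,-0.027],[-0.129,-0.173,-0.03]],"roll":[0,0,0,0,0,0,0,0],"grip":[0.085,0.08,0.07,0.06,0.05,0.04,0.04,0.04]}' 40
```

```text
t 1.1 pos [0.1407 0.5317 0.2313] yang 75.17 q [ 62.8  21.8  74.3   0.   83.9 -12.3] F [-0.8 -0.2  0.1] w 0.0853
slide [-0.1282 -0.1747 -0.0287] roll rad -0.0005 deg -0.0
[[ 0.487 -0.114  0.126]
 [ 0.322 -0.138  0.126]
 [ 0.422  0.244  0.126]
 [ 0.435  0.195  0.126]]
[[0.862 0.502 0.25 ]
 [0.275 0.359 0.25 ]
 [0.575 0.424 0.25 ]]
time_s: 1.95
position: [0.2214, 0.3305, 0.2616]
tool_rot: [[-0.967, 0.256, 0.0], [0.256, 0.967, 0.0], [-0.0, 0.0, -1.0]]
ft_force: [1.1, 0.0, 0.3]
grip_width: 0.0403
```

```bash
python3 plan.py .61 .120 .20 19.8
```

```text
t 1.95 pos [0.2214 0.3305 0.2616] yang 75.18 q [ 39.    4.8  92.4  -0.   82.8 -36.2] F [1.1 0.  0.3] w 0.0403
slide [-0.4294 -0.1041  0.0617] roll rad 0.9666 deg 55.4
```

```bash
python3 -m crank '{"slide":[[-0.027,-0.006,0.002],[-0.054,-0.013,0.004],[-0.081,-0.02,0.008],[-0.108,-0.026,0.012],[-0.135,-0.033,0.016],[-0.162,-0.039,0.02],[-0.189,-0.046,0.024],[-0.215,-0.052,0.03]],"roll":[0.06,0.12,0.18,0.24,0.3,0.36,0.42,0.48],"grip":[0.04,0.04,0.04,0.04,0.04,0.04,0.04,0.04]}'; python3 plan.py .6148 .1185 .16 19.8
```

```text
time_s: 2.75
position: [0.4168, 0.2254, 0.2314]
tool_rot: [[-0.737, 0.675, 0.001], [0.675, 0.737, 0.0], [-0.0, 0.001, -1.0]]
ft_force: [1.3, 0.8, 0.6]
grip_width: 0.0401
t 2.75 pos [0.4168 0.2254 0.2314] yang 47.51 q [ 14.   14.1  85.8  -0.   80.  -33.5] F [1.3 0.8 0.6] w 0.0401
slide [-0.2182  0.0549  0.0715] roll rad 0.4837 deg 27.7
```

```bash
python3 -m crank '{"slide":[[-0.031,0.008,0.005],[-0.062,0.016,0.015],[-0.093,0.023,0.025],[-0.124,0.031,0.035],[-0.155,0.039,0.045],[-0.186,0.047,0.058],[-0.218,0.055,0.0715],[-0.218,0.055,0.0715]],"roll":[0.07,0.14,0.21,0.28,0.35,0.42,0.484,0.484],"grip":[0.04,0.04,0.04,0.04,0.04,0.04,0.04,0.04]}'; python3 plan.py .6148 .1185 .074 19.8
python3 - <<'E'
from h import *
for n,b in (("top",(150,130,300,230)),("scene",(220,90,390,240))):
    p=get_image(n); save(p,f"pics/{n}3.png",b,4 if n=="top" else 3.5)
E
```

```text
time_s: 3.55
position: [0.6158, 0.1177, 0.1571]
tool_rot: [[-0.337, 0.942, -0.003], [0.942, 0.337, -0.0], [0.0, -0.003, -1.0]]
ft_force: [-1.3, 0.5, 0.3]
grip_width: 0.04
t 3.55 pos [0.6158 0.1177 0.1571] yang 19.69 q [  0.   32.8  68.   -0.   79.4 -19.7] F [-1.3  0.5  0.3] w 0.04
slide [ 0.001  -0.0004  0.0831] roll rad -0.0019 deg -0.1
```

View pics/scene3.png

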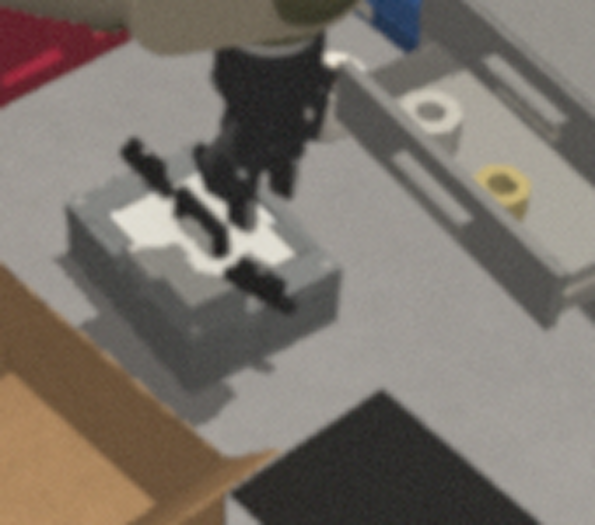

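View pics/top3.png

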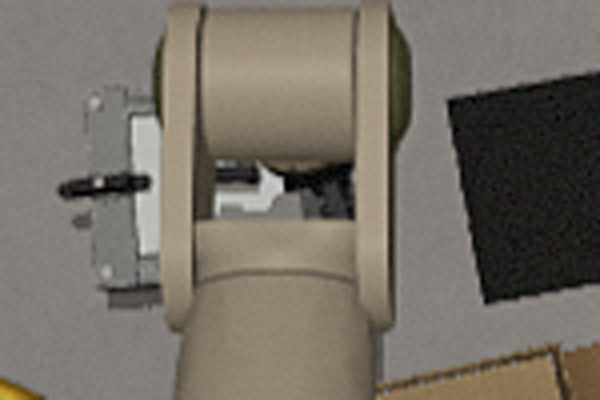

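```bash
python3 -m crank '{"slide":[[0.001,0,0.015],[0.001,0,0.03],[0.001,0,0.045],[0.001,0,0.06],[0.001,0,0.07],[0.001,0,0.078],[0.001,0,0.083],[0.001,0,0.083]],"roll":[0,0,0,0,0,0,0,0],"grip":[0.04,0.04,0.04,0.04,0.04,0.04,0.04,0.04]}'; python3 - <<'E'
from h import *
p=get_image("scene"); save(p,"pics/scene4.png",(220,90,390,240),3.5)
E
```

```text
time_s: 4.45
position: [0.6134, 0.121, 0.0766]
tool_rot: [[-0.341, 0.94, -0.0], [0.94, 0.341, 0.0], [0.0, -0.0, -1.0]]
ft_force: [-0.3, -0.8, 0.5]
grip_width: 0.0401
```

View pics/scene4.png

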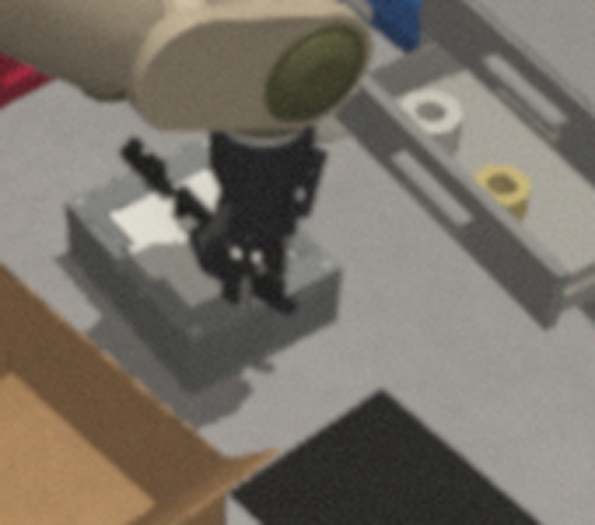

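```bash
python3 -m crank '{"slide":[[-0.003,0,0.002],[-0.003,0,0.002],[-0.003,0,0.002],[-0.003,0,0.002],[-0.003,0,0.002],[-0.003,0,0.002],[-0.003,0,0.002],[-0.003,0,0.002]],"roll":[0,0,0,0,0,0,0,0],"grip":[0.04,0.03,0.02,0.01,0.0,0.0,0.0,0.0]}' 30; python3 plan.py .6148 .1185 .074 94
```

```text
time_s: 5.3
position: [0.6186, 0.1191, 0.0755]
tool_rot: [[-0.341, 0.94, 0.011], [0.94, 0.341, 0.002], [-0.001, 0.011, -1.0]]
ft_force: [18.4, 6.4, -8.2]
grip_width: 0.0094
t 5.3 pos [0.6186 0.1191 0.0755] yang 19.92 q [  0.1  37.5  73.8   0.1  68.1 -19.9] F [18.4  6.4 -8.2] w 0.0094
slide [ 0.0007 -0.0038  0.0015] roll rad -1.293 deg -74.1
```

```bash
python3 -m crank '{"slide":[[0,0.002,0],[0,0.0045,0],[0,0.0045,0],[0,0.0045,0],[0,0.0045,0],[0,0.0045,0],[0,0.0045,0],[0,0.0045,0]],"roll":[0,0,0,0,0,0,0,0],"grip":[0,0,0,0,0,0,0,0]}' 30; python3 plan.py .6148 .1185 .074 94
```

```text
time_s: 6.1
position: [0.6189, 0.1192, 0.0754]
tool_rot: [[-0.341, 0.94, 0.0], [0.94, 0.341, -0.001], [-0.001, 0.0, -1.0]]
ft_force: [-0.5, -3.2, 4.9]
grip_width: 0.0091
t 6.1 pos [0.6189 0.1192 0.0754] yang 19.93 q [  0.2  37.7  73.3  -0.   68.9 -19.7] F [-0.5 -3.2  4.9] w 0.0091
slide [ 0.0007 -0.0041  0.0014] roll rad -1.2927 deg -74.1
```

```bash
python3 -m crank '{"slide":[[0,0,0],[0,0,0],[0,0,0],[0,0,0],[0,0,0],[0,0,0],[0,0,0],[0,0,0]],"roll":[-0.08,-0.16,-0.24,-0.32,-0.4,-0.48,-0.56,-0.64],"grip":[0,0,0,0,0,0,0,0]}' 30; python3 plan.py .6189 .1192 .074 94
```

```text
time_s: 6.9
position: [0.6202, 0.1202, 0.0754]
tool_rot: [[-0.837, 0.548, 0.004], [0.548, 0.837, 0.001], [-0.003, 0.003, -1.0]]
ft_force: [5.5, 2.9, 1.7]
grip_width: 0.009
t 6.9 pos [0.6202 0.1202 0.0754] yang 56.79 q [  0.2  37.8  73.2   0.1  68.8 -56.6] F [5.5 2.9 1.7] w 0.009
slide [ 0.0005 -0.0015  0.0014] roll rad -0.6495 deg -37.2
```

```bash
python3 -m crank '{"slide":[[0,0.001,0],[0,0.001,0],[0,0.001,0],[0,0.001,0],[0,0.001,0],[0,0.001,0],[0,0.001,0],[0,0.001,0]],"roll":[-0.08,-0.16,-0.24,-0.32,-0.4,-0.48,-0.56,-0.61],"grip":[0,0,0,0,0,0,0,0]}' 30; python3 -c "
from h import *
print(observe()['wrist_torque'])"; python3 plan.py .6189 .1192 .074 94
```

```text
time_s: 7.7
position: [0.6206, 0.1217, 0.0754]
tool_rot: [[-1.0, -0.03, 0.004], [-0.03, 1.0, 0.002], [-0.004, 0.002, -1.0]]
ft_force: [5.5, 6.5, 2.1]
grip_width: 0.0094
[ 0.88002048 -0.86140355 -0.00213217]
t 7.7 pos [0.6206 0.1217 0.0754] yang 91.73 q [  0.3  37.8  73.1   0.1  68.9 -91.4] F [5.5 6.5 2.1] w 0.0094
slide [ 0.0018 -0.0024  0.0014] roll rad -0.0396 deg -2.3
```

```bash
python3 -m crank '{"slide":[[0,0.001,0],[0,0.001,0],[0,0.001,0],[0,0.001,0],[0,0.001,-0.02],[0,0.001,-0.04],[0,0.001,-0.06],[0,0.001,-0.06]],"roll":[0,0,0,0,0,0,0,0],"grip":[0.01,0.015,0.025,0.03,0.03,0.03,0.03,0.03]}' 30;  python3 plan.py .6094 .281 .135 4.1
```

```text
time_s: 8.5
position: [0.6204, 0.1215, 0.1374]
tool_rot: [[-1.0, -0.027, 0.005], [-0.027, 1.0, 0.0], [-0.005, -0.0, -1.0]]
ft_force: [0.8, -0.2, 0.1]
grip_width: 0.03
t 8.5 pos [0.6204 0.1215 0.1374] yang 91.54 q [  0.4  34.1  68.9   0.   76.6 -91.2] F [ 0.8 -0.2  0.1] w 0.03
slide [0.0067 0.1598 0.0024] roll rad 1.5262 deg 87.4
```

```bash
python3 -m crank '{"slide":[[0.001,0.02,0],[0.002,0.04,0],[0.003,0.06,0],[0.004,0.08,0],[0.005,0.1,0],[0.006,0.12,0],[0.0065,0.14,0],[0.0067,0.16,0]],"roll":[0.13,0.26,0.39,0.52,0.65,0.78,0.91,1.04],"grip":[0.04,0.04,0.04,0.04,0.04,0.04,0.04,0.04]}' 30;  python3 plan.py .6094 .281 .135 4.1
python3 - <<'E'
from h import *
for n,b in (("top",(150,130,300,230)),("scene",(220,90,390,240))):
    p=get_image(n); save(p,f"pics/{n}5.png",b,4 if n=="top" else 3.5)
E
```

```text
time_s: 9.3
position: [0.6078, 0.2819, 0.1334]
tool_rot: [[-0.525, 0.851, -0.002], [0.851, 0.525, -0.001], [0.001, -0.002, -1.0]]
ft_force: [0.6, -0.3, 0.7]
grip_width: 0.0401
t 9.3 pos [0.6078 0.2819 0.1334] yang 31.65 q [ 14.8  38.2  61.6  -0.   80.3 -16.9] F [ 0.6 -0.3  0.7] w 0.0401
slide [-0.0016  0.0009 -0.0016] roll rad 0.4808 deg 27.6
```

View pics/top5.png

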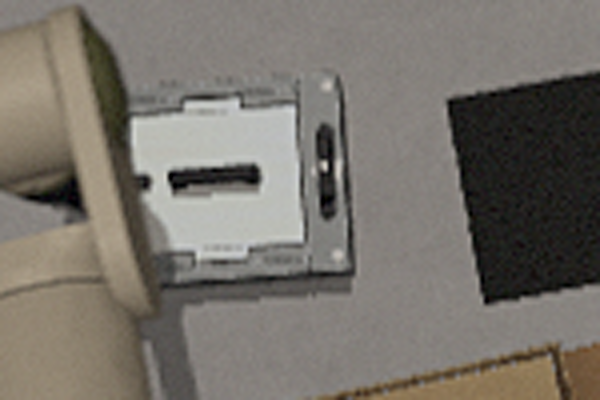

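View pics/scene5.png

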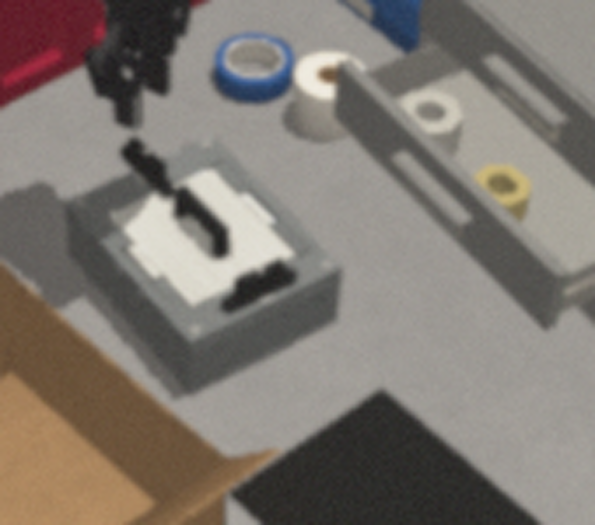

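```bash
python3 -m crank '{"slide":[[0,0,0],[0,0,0],[0,0,0.01],[0,0,0.025],[0,0,0.04],[0,0,0.05],[0,0,0.058],[0,0,0.061]],"roll":[0.13,0.26,0.39,0.48,0.48,0.48,0.48,0.48],"grip":[0.04,0.04,0.04,0.04,0.04,0.04,0.04,0.04]}' 30;  python3 plan.py .6094 .281 .0755 4.1
python3 -m crank '{"slide":[[0,0,0],[0,0,0],[0,0,0],[0,0,0],[0,0,0],[0,0,0],[0,0,0],[0,0,0]],"roll":[0,0,0,0,0,0,0,0],"grip":[0.03,0.02,0.015,0.01,0.005,0.0,0.0,0.0]}' 30;  python3 plan.py .6094 .281 .0755 4.1
```

```text
time_s: 10.2
position: [0.6081, 0.2808, 0.0728]
tool_rot: [[-0.079, 0.997, -0.001], [0.997, 0.079, -0.0], [-0.0, -0.001, -1.0]]
ft_force: [-0.4, 0.3, -0.6]
grip_width: 0.0402
t 10.2 pos [0.6081 0.2808 0.0728] yang 4.5 q [14.7 41.4 65.8 -0.  72.8 10.2] F [-0.4  0.3 -0.6] w 0.0402
slide [ 0.0001  0.0013 -0.0027] roll rad 0.0071 deg 0.4
time_s: 11.0
position: [0.608, 0.2814, 0.0744]
tool_rot: [[-0.078, 0.997, -0.0], [0.997, 0.078, 0.0], [0.0, -0.0, -1.0]]
ft_force: [-5.3, 0.4, 5.9]
grip_width: 0.0093
t 11.0 pos [0.608  0.2814 0.0744] yang 4.48 q [14.7 41.3 65.8  0.  72.9 10.2] F [-5.3  0.4  5.9] w 0.0093
slide [-0.0005  0.0014 -0.0011] roll rad 0.0067 deg 0.4
```

```bash
python3 -m crank '{"slide":[[0,-0.001,0],[0,-0.001,0],[0,-0.001,0],[0,-0.001,0],[0,-0.001,0],[0,-0.001,0],[0,-0.001,0],[0,-0.001,0]],"roll":[-0.1,-0.2,-0.3,-0.4,-0.5,-0.6,-0.7,-0.8],"grip":[0,0,0,0,0,0,0,0]}' 30;  python3 plan.py .608 .2814 .0755 92.4

```

```text
time_s: 11.8
position: [0.608, 0.2814, 0.0744]
tool_rot: [[-0.772, 0.636, 0.002], [0.636, 0.772, 0.001], [-0.001, 0.002, -1.0]]
ft_force: [-0.1, 0.9, 3.6]
grip_width: 0.0093
t 11.8 pos [0.608  0.2814 0.0744] yang 50.53 q [ 14.7  41.3  65.9   0.   72.7 -35.8] F [-0.1  0.9  3.6] w 0.0093
slide [-0.      0.     -0.0011] roll rad -0.7307 deg -41.9
```

```bash
python3 -m crank '{"slide":[[0,0,0],[0,0,0],[0,0,0],[0,0,0],[0,0,0],[0,0,0],[0,0,0],[0,0,0]],"roll":[-0.1,-0.2,-0.3,-0.4,-0.5,-0.6,-0.7,-0.73],"grip":[0,0,0,0,0,0,0,0]}' 30;  python3 plan.py .608 .2814 .0755 92.4
python3 -m crank '{"slide":[[0,0,0],[0,0,0],[0,0,0],[0,0,0],[0,0,-0.02],[0,0,-0.04],[0,0,-0.06],[0,0,-0.06]],"roll":[0,0,0,0,0,0,0,0],"grip":[0.01,0.015,0.025,0.03,0.03,0.03,0.03,0.03]}' 30;  python3 plan.py .6143 .2015 .135 4.4
```

```text
time_s: 12.6
position: [0.608, 0.2814, 0.0745]
tool_rot: [[-0.999, -0.04, 0.002], [-0.04, 0.999, 0.001], [-0.002, 0.001, -1.0]]
ft_force: [0.5, 1.0, 3.2]
grip_width: 0.0088
t 12.6 pos [0.608  0.2814 0.0745] yang 92.31 q [ 14.7  41.3  65.9   0.   72.7 -77.6] F [0.5 1.  3.2] w 0.0088
slide [-0.    -0.    -0.001] roll rad -0.0015 deg -0.1
time_s: 13.4
position: [0.6084, 0.2814, 0.1366]
tool_rot: [[-0.999, -0.037, 0.005], [-0.037, 0.999, 0.001], [-0.005, 0.001, -1.0]]
ft_force: [0.8, 0.1, 0.4]
grip_width: 0.0304
t 13.4 pos [0.6084 0.2814 0.1366] yang 92.11 q [ 14.7  37.9  61.7  -0.   80.1 -77.4] F [0.8 0.1 0.4] w 0.0304
slide [-0.003  -0.0801  0.0015] roll rad 1.5309 deg 87.7
```

```bash
python3 -m crank '{"slide":[[0,-0.01,0],[-0.001,-0.02,0],[-0.001,-0.03,0],[-0.002,-0.04,0],[-0.002,-0.05,0],[-0.003,-0.06,0],[-0.003,-0.07,0],[-0.003,-0.08,0]],"roll":[0.13,0.26,0.39,0.52,0.65,0.78,0.91,1.04],"grip":[0.04,0.045,0.045,0.045,0.045,0.045,0.045,0.045]}' 40
python3 -m crank '{"slide":[[0,0,0],[0,0,0],[0,0,0],[0,0,0],[0,0,0],[0,0,0.005],[0,0,0.01],[0,0,0.015]],"roll":[0.13,0.26,0.39,0.49,0.49,0.49,0.49,0.49],"grip":[0.045,0.045,0.045,0.045,0.045,0.045,0.045,0.045]}' 40
python3 plan.py .6143 .2015 .069 4.4
python3 - <<'E'
from h import *
for n,b in (("top",(150,130,300,230)),("scene",(220,90,390,240))):
    p=get_image(n); save(p,f"pics/{n}6.png",b,4 if n=="top" else 3.5)
E
```

```text
time_s: 14.2
position: [0.6129, 0.2008, 0.1324]
tool_rot: [[-0.533, 0.846, -0.002], [0.846, 0.533, -0.0], [0.001, -0.002, -1.0]]
ft_force: [-0.3, -0.2, -1.0]
grip_width: 0.0456
time_s: 15.0
position: [0.6131, 0.2013, 0.1179]
tool_rot: [[-0.079, 0.997, -0.001], [0.997, 0.079, -0.0], [-0.0, -0.001, -1.0]]
ft_force: [0.9, -0.6, 0.6]
grip_width: 0.045
t 15.0 pos [0.6131 0.2013 0.1179] yang 4.54 q [ 7.7 36.6 67.7 -0.  75.8  3.1] F [ 0.9 -0.6  0.6] w 0.045
slide [0.0001 0.0013 0.0489] roll rad 0.0024 deg 0.1
```

View pics/scene6.png

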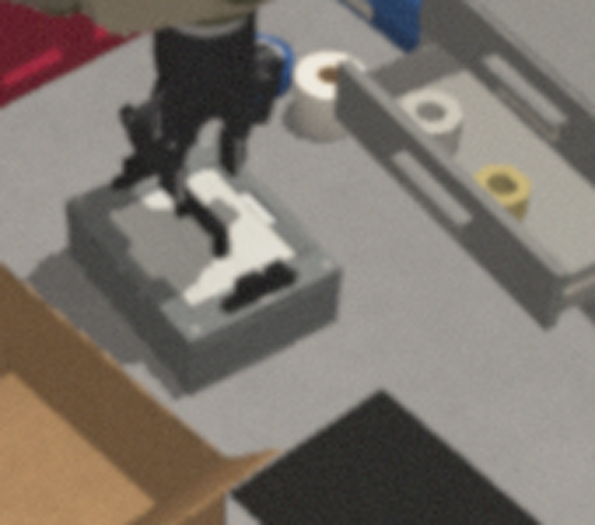

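View pics/top6.png

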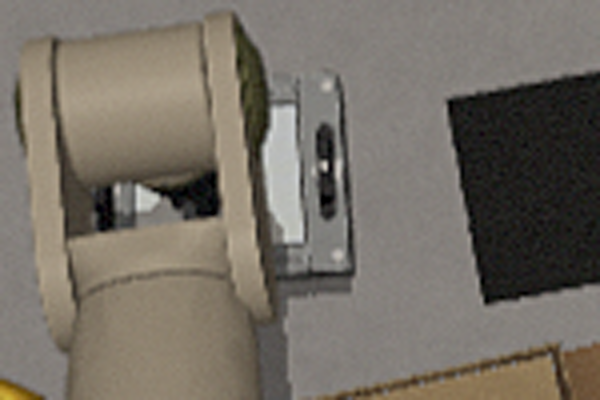

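```bash
python3 -m crank '{"slide":[[0,0.001,0.01],[0,0.001,0.02],[0,0.001,0.03],[0,0.001,0.04],[0,0.001,0.046],[0,0.001,0.049],[0,0.001,0.049],[0,0.001,0.049]],"roll":[0,0,0,0,0,0,0,0],"grip":[0.045,0.045,0.045,0.045,0.045,0.045,0.045,0.045]}' 40
python3 -m crank '{"slide":[[0,0,0],[0,0,0],[0,0,0],[0,0,0],[0,0,0],[0,0,0],[0,0,0],[0,0,0]],"roll":[0,0,0,0,0,0,0,0],"grip":[0.03,0.02,0.015,0.01,0.0,0.0,0.0,0.0]}' 50
python3 plan.py .6143 .2015 .069 4.4
```

```text
time_s: 15.9
position: [0.6145, 0.2014, 0.0702]
tool_rot: [[-0.078, 0.997, 0.001], [0.997, 0.078, 0.0], [0.0, 0.001, -1.0]]
ft_force: [-0.3, 0.4, -1.1]
grip_width: 0.0447
time_s: 16.7
position: [0.6142, 0.2014, 0.0702]
tool_rot: [[-0.078, 0.997, 0.0], [0.997, 0.078, -0.0], [-0.0, 0.0, -1.0]]
ft_force: [-3.3, -0.7, 4.9]
grip_width: 0.0112
t 16.7 pos [0.6142 0.2014 0.0702] yang 4.47 q [ 7.7 39.5 70.6 -0.  69.9  3.2] F [-3.3 -0.7  4.9] w 0.0112
slide [0.0001 0.0001 0.0012] roll rad 0.0013 deg 0.1
```

```bash
python3 -m crank '{"slide":[[0,0,-0.002],[0,0,-0.005],[0,0,-0.01],[0,0,-0.017],[0,0,-0.025],[0,0,-0.033],[0,0,-0.041],[0,0,-0.05]],"roll":[0,0,0,0,0,0,0,0],"grip":[0,0,0,0,0,0,0,0]}' 60
python3 -m crank '{"slide":[[0,0,-0.01],[0,0,-0.02],[0,0,-0.03],[0,0,-0.04],[0,0,-0.05],[0,0,-0.06],[0,0,-0.06],[0,0,-0.06]],"roll":[0,0,0,0,0,0,0,0],"grip":[0,0,0,0,0,0,0,0]}' 60
python3 plan.py .62 -.07 .2 10
python3 - <<'E'
from h import *
for n,b in (("top",(150,130,350,220)),("scene",(220,90,390,240))):
    p=get_image(n); save(p,f"pics/{n}7.png",b,4 if n=="top" else 3.5)
r=silhouettes("mat_center",get_image("top"))
E
```

```text
time_s: 17.5
position: [0.6142, 0.2014, 0.1206]
tool_rot: [[-0.078, 0.997, -0.0], [0.997, 0.078, 0.0], [0.0, -0.0, -1.0]]
ft_force: [-0.4, -0.4, -2.8]
grip_width: 0.011
time_s: 18.3
position: [0.6142, 0.2014, 0.1797]
tool_rot: [[-0.078, 0.997, -0.0], [0.997, 0.078, -0.0], [-0.0, -0.0, -1.0]]
ft_force: [0.1, -0.5, -3.5]
grip_width: 0.0107
t 18.3 pos [0.6142 0.2014 0.1797] yang 4.47 q [ 7.7 33.7 62.4 -0.  83.9  3.2] F [ 0.1 -0.5 -3.5] w 0.0107
slide [-0.271  -0.0154 -0.0203] roll rad -0.0965 deg -5.5
```

View pics/scene7.png

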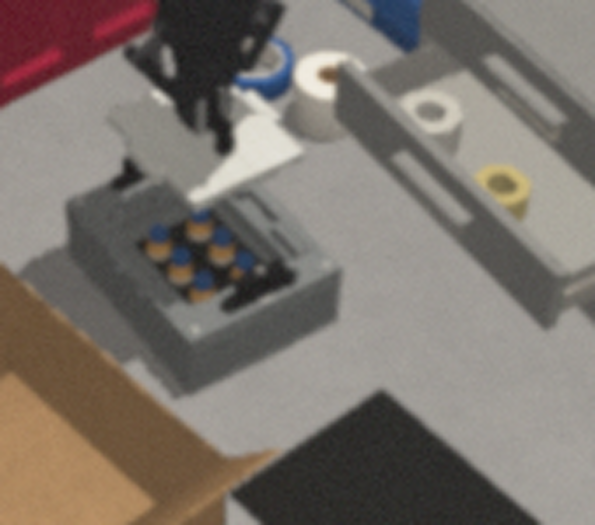

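View pics/top7.png

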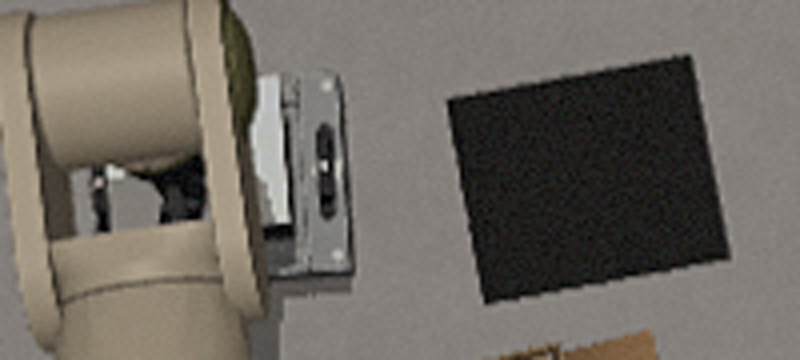

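```bash
python3 plan.py .617 -.07 .18 10.5; python3 -m crank '{"slide":[[-0.008,0,0],[-0.025,-0.001,0],[-0.045,-0.003,0],[-0.067,-0.004,0],[-0.089,-0.006,0],[-0.111,-0.007,0],[-0.133,-0.009,0],[-0.155,-0.010,0]],"roll":[0,-0.01,-0.02,-0.03,-0.04,-0.05,-0.06,-0.07],"grip":[0,0,0,0,0,0,0,0]}' 60
python3 plan.py .617 -.07 .18 10.5
```

```text
t 18.5 pos [0.6141 0.2014 0.1792] yang 4.47 q [ 7.7 33.7 62.5  0.  83.9  3.2] F [ 0.6  0.4 -2.7] w 0.0109
slide [-0.2708 -0.0182 -0.0007] roll rad -0.1053 deg -6.0
time_s: 19.3
position: [0.6162, 0.0446, 0.1797]
tool_rot: [[-0.148, 0.989, -0.0], [0.989, 0.148, -0.0], [-0.0, -0.0, -1.0]]
ft_force: [0.2, 1.0, -3.8]
grip_width: 0.0108
t 19.3 pos [0.6162 0.0446 0.1797] yang 8.49 q [ -6.8  30.8  67.8  -0.   81.4 -15.3] F [ 0.2  1.  -3.8] w 0.0108
slide [-0.1135 -0.0161 -0.0003] roll rad -0.0351 deg -2.0
```

```bash
python3 -m crank '{"slide":[[-0.02,-0.003,0],[-0.04,-0.006,0],[-0.06,-0.009,0],[-0.08,-0.012,0.01],[-0.095,-0.014,0.02],[-0.107,-0.0155,0.035],[-0.114,-0.016,0.05],[-0.114,-0.016,0.07]],"roll":[-0.01,-0.02,-0.03,-0.035,-0.035,-0.035,-0.035,-0.035],"grip":[0,0,0,0,0,0,0,0]}' 60
python3 plan.py .617 -.07 .021 10.5
python3 - <<'E'
from h import *
for n,b in (("top",(220,130,370,230)),("scene",(250,130,420,280))):
    p=get_image(n); save(p,f"pics/{n}8.png",b,4 if n=="top" else 3.5)
E
```

```text
time_s: 20.1
position: [0.6175, -0.0705, 0.1092]
tool_rot: [[-0.181, 0.984, 0.001], [0.984, 0.181, -0.0], [-0.001, 0.001, -1.0]]
ft_force: [-0.0, 0.7, -1.2]
grip_width: 0.0109
t 20.1 pos [ 0.6175 -0.0705  0.1092] yang 10.4 q [-17.4  34.8  72.8  -0.   72.4 -27.8] F [-0.   0.7 -1.2] w 0.0109
slide [ 0.0006 -0.0005  0.0882] roll rad -0.0017 deg -0.1
```

View pics/scene8.png

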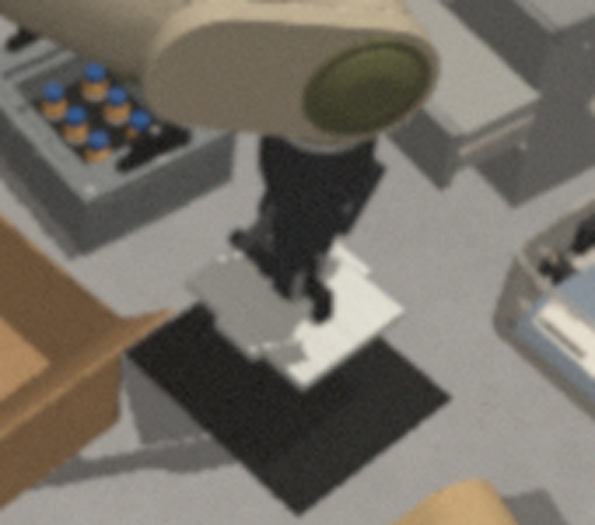

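View pics/top8.png

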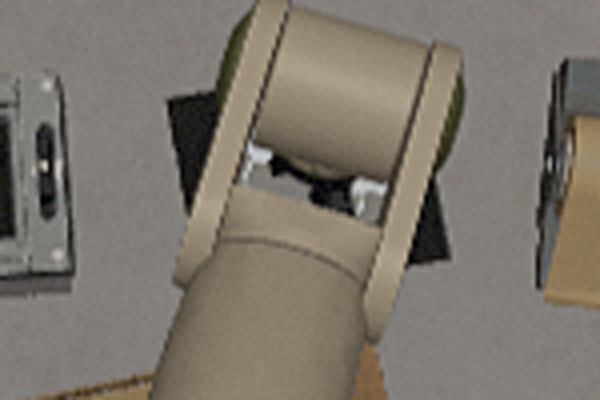

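```bash
python3 -m crank '{"slide":[[0,0,0.01],[0,0,0.025],[0,0,0.04],[0,0,0.055],[0,0,0.066],[0,0,0.074],[0,0,0.079],[0,0,0.081]],"roll":[0,0,0,0,0,0,0,0],"grip":[0,0,0,0,0,0,0,0]}' 60
python3 -m crank '{"slide":[[0,0,0.001],[0,0,0.002],[0,0,0.003],[0,0,0.004],[0,0,0.005],[0,0,0.006],[0,0,0.0065],[0,0,0.007]],"roll":[0,0,0,0,0,0,0,0],"grip":[0,0,0,0,0,0,0,0]}' 60
python3 plan.py .617 -.07 .02 10.5
```

```text
time_s: 21.0
position: [0.6175, -0.069, 0.0287]
tool_rot: [[-0.182, 0.983, 0.0], [0.983, 0.182, -0.0], [-0.0, 0.0, -1.0]]
ft_force: [-0.7, 0.5, -3.3]
grip_width: 0.0106
time_s: 21.8
position: [0.6174, -0.069, 0.0218]
tool_rot: [[-0.182, 0.983, -0.0], [0.983, 0.182, -0.0], [0.0, -0.0, -1.0]]
ft_force: [0.8, 0.2, -3.6]
grip_width: 0.0109
t 21.8 pos [ 0.6174 -0.069   0.0218] yang 10.48 q [-17.3  40.8  77.7  -0.   61.6 -27.8] F [ 0.8  0.2 -3.6] w 0.0109
slide [-0.0009 -0.0005  0.0018] roll rad -0.0003 deg -0.0
```

```bash
python3 -m crank '{"slide":[[0,0,0.0005],[0,0,0.001],[0,0,0.0015],[0,0,0.002],[0,0,0.0025],[0,0,0.0025],[0,0,0.0025],[0,0,0.0025]],"roll":[0,0,0,0,0,0,0,0],"grip":[0,0,0,0,0,0,0,0]}' 60
python3 plan.py .617 -.07 .02 10.5
```

```text
time_s: 22.6
position: [0.6174, -0.069, 0.0202]
tool_rot: [[-0.182, 0.983, 0.001], [0.983, 0.182, -0.0], [-0.0, 0.0, -1.0]]
ft_force: [-2.3, 0.4, 6.1]
grip_width: 0.0106
t 22.6 pos [ 0.6174 -0.069   0.0202] yang 10.49 q [-17.3  40.9  77.8  -0.   61.3 -27.8] F [-2.3  0.4  6.1] w 0.0106
slide [-0.0009 -0.0006  0.0002] roll rad -0.0001 deg -0.0
```

Contact with the mat at TCP z 0.0202, as expected. I release, then rise.

```bash
python3 -m crank '{"slide":[[0,0,0],[0,0,0],[0,0,0],[0,0,0],[0,0,0],[0,0,0],[0,0,0],[0,0,0]],"roll":[0,0,0,0,0,0,0,0],"grip":[0.01,0.015,0.025,0.035,0.045,0.045,0.045,0.045]}' 40
python3 -m crank '{"slide":[[0,0,-0.01],[0,0,-0.025],[0,0,-0.045],[0,0,-0.07],[0,0,-0.1],[0,0,-0.13],[0,0,-0.17],[0,0,-0.2]],"roll":[0,0,0,0,0,0,0,0],"grip":[0.045,0.045,0.045,0.045,0.045,0.045,0.045,0.045]}' 40
python3 plan.py .5 .03 .25 10.5
```

```text
time_s: 23.4
position: [0.6174, -0.069, 0.0193]
tool_rot: [[-0.182, 0.983, 0.0], [0.983, 0.182, 0.0], [0.0, 0.0, -1.0]]
ft_force: [0.4, 0.3, -0.2]
grip_width: 0.0451
time_s: 24.2
position: [0.6174, -0.069, 0.2227]
tool_rot: [[-0.182, 0.983, 0.003], [0.983, 0.182, -0.001], [-0.001, 0.002, -1.0]]
ft_force: [0.8, 0.8, -0.4]
grip_width: 0.0448
t 24.2 pos [ 0.6174 -0.069   0.2227] yang 10.49 q [-17.3  29.4  63.1   0.   87.4 -27.8] F [ 0.8  0.8 -0.4] w 0.0448
slide [ 0.1187 -0.0974 -0.0277] roll rad -0.0002 deg -0.0
```

Back the arm off toward the robot, so the cameras can see.

```bash
python3 -m crank '{"slide":[[0.005,-0.025,-0.005],[0.01,-0.05,-0.01],[0.015,-0.075,-0.015],[0.02,-0.1,-0.02],[0.025,-0.125,-0.025],[0.03,-0.15,-0.03],[0.035,-0.175,-0.035],[0.04,-0.2,-0.04]],"roll":[0,0,0,0,0,0,0,0],"grip":[0.045,0.045,0.045,0.045,0.045,0.045,0.045,0.045]}' 40
python3 - <<'E'
from h import *
for n,b in (("top",(150,130,350,220)),("scene",(220,110,390,280))):
    p=get_image(n); save(p,f"pics/{n}9.png",b,4 if n=="top" else 3.5)
    for k,z in (("panel",.014),("mat_center",.004),("tape_measure",.06),("paper_tape",.048)):
        for d in silhouettes(k,p)[:1]:
            m=np.argwhere(d['pixels'])[:,::-1].astype(np.float32)
            w=back(p,cv2.boxPoints(cv2.minAreaRect(m)),z)
            print(n,k,round(d['confidence'],2),w.mean(0).round(3),np.linalg.norm(w[1]-w[0]).round(3),np.linalg.norm(w[2]-w[1]).round(3))
E
```

```text
time_s: 25.0
position: [0.4122, -0.0659, 0.2602]
tool_rot: [[-0.182, 0.983, 0.001], [0.983, 0.182, -0.0], [-0.001, 0.001, -1.0]]
ft_force: [-0.3, -0.2, 1.1]
grip_width: 0.0448
top panel 0.62 [ 0.614 -0.069  0.014] 0.119 0.114
top mat_center 0.56 [ 0.616 -0.071  0.004] 0.191 0.163
top tape_measure 0.83 [0.45 0.36 0.06] 0.038 0.073
top paper_tape 0.69 [ 0.389 -0.352  0.048] 0.111 0.098
scene panel 0.82 [ 0.616 -0.07   0.014] 0.125 0.127
scene mat_center 0.82 [ 0.619 -0.068  0.004] 0.176 0.22
scene paper_tape 0.98 [ 0.383 -0.362  0.048] 0.106 0.119
```

View pics/top9.png

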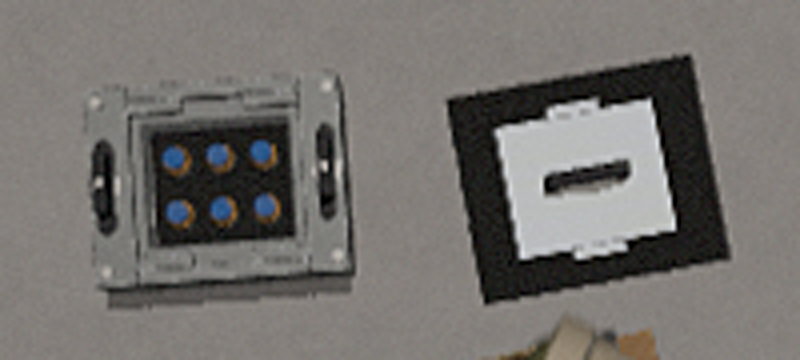

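View pics/scene9.png

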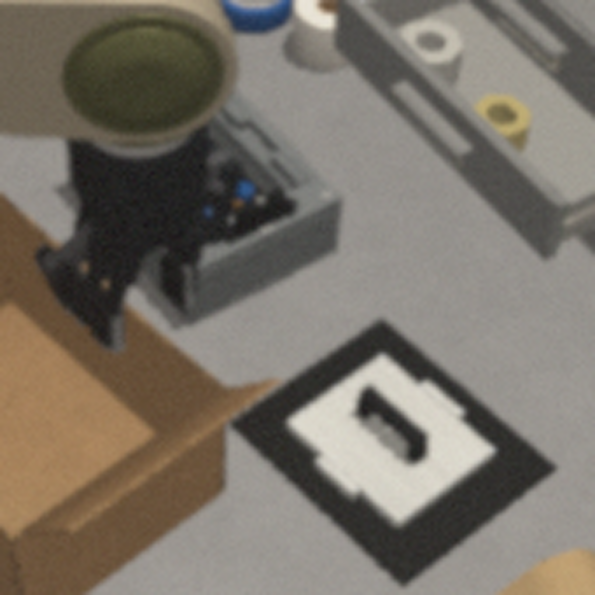

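The top view (crop) shows both buttons along the edges at (103,188) and (325,170). The panel lies flat and handle up, centred on the mat at (587,178). Both bystanders are where they were.

```bash
python3 -c "
from rig import *
print(observe()['ft_force'],abs(observe()['qvel']).max()); print(close_job())"
```

```text
[ 0.51779834 -0.77668219 -0.1232899 ] 0.16207216184531453
the job is handed in; nothing more can be done
None
```

I opened the case, set the panel on the middle of the mat and handed the job in at about 25 s of the 58 s allowed. The hand-in reported no verdict.

**What I did:** I turned both buttons counter-clockwise by their ribs until they lay along the frame's edges. Then I lifted the panel straight up by its handle and lowered it onto the mat under grip. I let go only after it touched (about 6 N), then backed the arm off.

**Last checks:**
- **Panel:** it lies flat and handle up, about 2–4 mm from the mat's centre in both cameras. The gripper is clear of everything.
- **Buttons:** both lie along the frame's edges in the top view. I did not measure their final angles, but the gripper turned them to within a few degrees of the stops.
- **Bystanders:** the tape measure and the paper tape each measured within about 1 mm of their starting positions. The tape measure was only detected in the top camera.

**What disagreed:** the first camera fit of the case was about 6 mm off the right pivot, and closing the gripper there gave about 20 N of side force. I corrected this from the first grip and used the correction for the left button, the handle and the mat.

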